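Turn the barrow wheel valve-up

ROBOT

A 7-joint arm with a two-finger parallel gripper is mounted at the origin on the work surface. World frame = base frame: x ahead of the robot, y to its left, z up, the work surface at z = 0. Lengths are in m, angles in rad, forces in N, time in s.
With the tool pointing down it reaches from about 0.425 to 1.025 m from the base axis. Payload 9.4 kg.
Tool frame: the origin (TCP) lies at the very end of the fingers, on their centre line; the grasp point (between the pads) lies 19 mm behind it; z points along the fingers, y is the line along which they close (so a half turn about z gives the same grasp; the last joint's range is limited). The gripper opens to 93 mm and grips with 3 to 60 N. Pads are 15 mm wide; open, the fingers measure 128 mm over their backs; the gripper's body (75 mm by 188 mm) begins 65 mm behind the grasp point.
Start: joints at [1.025, 0.599, -0.003, 1.599, 0.002, 0.943, -0.08], TCP at [0.328, -0.647, 0.219] pointing down, gripper open.
Joint ranges: [-2.57, 2.57], [-0.35, 1.97], [-1.29, 1.29], [0.11, 2.56], [-1.05, 4.19], [0.11, 1.86], [-2.63, 2.63]. Speed limits (rad/s): [2.22, 2.22, 3.01, 3.01, 3.14, 3.14, 3.14].

INTERFACE

Orientations are given as a unit quaternion [w, x, y, z].
In Python, from station import r gives the robot as it stands.
- The arm moves only by the shell command python3 -m jog 'ROWS' [FORCE]. ROWS is JSON, a list of rows, each an object of numbers: "dx", "dy", "dz": the shift along the world's x, y, z in m; "wx", "wy", "wz": the turn, a rotation vector about the world's x, y, z in rad; "gripper": the opening, from 0 (shut) to 1 (fully open). In form: [{"dx": .., "dy": .., "dz": .., "wx": .., "wy": .., "wz": .., "gripper": ..}, ...]. A call has 1 to 8 rows; each row is the pose to reach, as a shift and turn from the pose commanded when the call began; what a row does not reach only later rows make up. A row lasts 1/10 s, in which the tool goes at most 50 mm and 8.59 degrees, less where a joint would pass 70% of its speed; a pose out of reach is approached as far as the arm can. A call with a gripper value outside its range is refused whole. The fingers move at their own pace and stop on an object; FORCE is the grip in N (left out, the last holds). Time passes only in rows, so rows that repeat a pose let the fingers close. It gives the time, the measured TCP pose, the force, the opening and the grip force at its end, in the units of the state.
- r.state(): the state, without advancing time (a new reading comes with each control period).
- r.read_camera(name): name is "side" or "top"; returns the picture (480x640x3 uint8, red, green, blue); there is no depth.
- r.calibration(name): a dict with "fx", "fy", "cx", "cy" (pixels), "distortion" ([k1, k2, p1, p2, k3] as OpenCV has them; the pictures are not rectified), "rvec" (rotation vector, rad) and "tvec" (3), from world to camera coordinates, as OpenCV has them. Camera axes: x right, y down, z forward; pixel columns grow to the right and rows downward; lengths in m; the calibration is good to about 2 mm. A picture is of the moment at which its call begins. calibration takes no time and is no camera call.
- r.close_job(): hands the job in; it is judged then, once.
The state is a dict: "time": time; "joint_positions": joint angles; "qvel": joint speeds; "tau": joint torques, N m; "ee_pos": TCP position; "tcp_rot": TCP orientation; "ft_force": force on the tool from outside, world axes, zero at the start; "wrist_torque": the same for the moment, N m; "width": opening from 0.0 (shut) to 1.0 (fully open); "grip_force": force on a finger pad.
Only numpy, scipy, OpenCV 4.12 (cv2) and the standard library are available. Lean on these libraries where they do the work, as an engineer would, in place of code of your own. Each camera call takes 0.05 s, during which the arm holds its last target. There are 200 camera calls.

TASK

The barrow wheel on the green stand is due for air: push its spokes round with the fingertips, one spoke after another, until the red-capped valve stem is at the very top of the wheel, in line straight above the hub, then leave it standing still. Push only on the spokes, not on the mucky black tyre or the valve stem, do not lift or shift the stand, and leave the mug, the bin, the loose tag and the blue applicator alone.

Things in the scene. Friction and masses are not known exactly. Their poses are not given: they have to be found in the camera images.
- stand: Green steel wheel stand, 5 kg, loose, 200 (x) x 280 (y) mm. Origin: centre of its underside; x runs along the axle away from the robot (yaw -0.4 to 0.1 rad), z up. Axle 170 mm above the origin, 16 mm thick, from x = -75 to +75 mm. At each end two 12 mm legs run from the axle (x = -65, +65) down to y = -115 and +115 mm (x = -85, +85). Nothing of it is higher than the axle.
- hub (a point): Wheel's centre, on the axle; axes as the stand's. Wheel upright in the y-z plane, 280 mm across. Hub radius 22 mm, x = -42 to +42 mm. White rim: inner radius 98 mm, 40 mm wide. Five spokes 72 degrees apart, four white, the one opposite the valve orange: radial, 10 mm wide, their edge towards the robot tapering from x = -40 mm at the hub through -33 at 50 mm radius to -20 at the rim (far side alike); the gaps between are open.
- wheel (a joint): Turn of the wheel about the stand's x axis, rad. 0: valve stem straight down; +pi or -pi: straight up. Grows clockwise as seen from the robot (the wheel's top moves to -y). Turns freely either way past these values, with about 0.2 N m of friction, and stays where it is left. Spokes stand at 36, 108, 180, 252 and 324 degrees from the valve stem.
- valve_root (a point): Point where the valve stem leaves the rim, in the wheel's mid plane, 98 mm from the wheel's centre. It turns with the wheel.
- valve: Angled valve stem, black with a red cap 16 mm across and 18 mm long: it leaves the rim midway between two spokes, bends, and sticks out sideways on the side away from the robot to x = +50 mm of the stand, the cap centred 80 mm from the axle, in line with the root. Turns with the wheel; origin at the wheel's centre, the stem in the direction of its -z axis.
- tyre: Black rubber tyre, outer radius 140 mm, inner 94 mm at its sides, 44 mm wide (x = -22 to +22 mm). Origin at the wheel's centre, turns with the wheel.
- mug: White enamel pin mug, 80 mm across and 80 mm high, handle at its +y, loose. Origin: centre of its underside.
- bin: Grey plastic bin with yellow tags in it, 150 x 110 x 85 mm high, loose. Origin: centre of its underside.
- tag: Yellow piglet tag lying loose beside the stand, 55 x 45 mm, 5 mm thick with a stud to 13 mm. Origin: centre of its underside.
- applicator: Blue tag applicator held upright in a steel spring clip bracket, fixed, 90 x 90 mm at the foot, 205 mm high. Origin: centre of its underside.

How it is judged:
On the way:
1. part way round (20 degrees or more from the start and from the top) the fingers are drawn out from between the spokes, to take another (distance of valve_root from where it was at the start of the episode above 0.034 m and z of valve_root in the frame of stand below 0.262 m and (x of the grasp point in the frame of stand below -0.055 m or x of the grasp point in the frame of stand above 0.055 m) and contact force between each of the arm, the fingers and stand below 0.1 N), for 0.2 s.
At the end, for the whole second after the job is handed in: The valve stem is at the top of the wheel, its root within 12 mm (7 degrees) to either side of straight above the hub; the wheel is still, the stand upright; stand, mug, bin and tag are within 20 mm of where they began (y of valve_root in the frame of stand between -0.012 and 0.012 m and z of valve_root in the frame of stand above 0.25 m and velocity of joint wheel between -0.05 and 0.05 rad/s and angle between stand's own z axis and vertical below 0.05 rad and not (distance of stand from where it was at the start of the episode above 0.02 m) and not (distance of mug from where it was at the start of the episode above 0.02 m) and not (distance of bin from where it was at the start of the episode above 0.02 m) and not (distance of tag from where it was at the start of the episode above 0.02 m)); the robot touches nothing.
It fails at once if the tyre was pushed (more than 4 N) (contact force between anything else and tyre above 4 N).
It fails at once if the valve stem was pushed (more than 3 N) (contact force between anything else and valve above 3 N).
It fails at once if the stand was shifted or lifted by more than 20 mm, or tipped (distance of stand from where it was at the start of the episode above 0.02 m or angle between stand's own z axis and vertical above 0.1 rad).
It fails at once if the mug, bin or tag was moved by more than 20 mm (distance of any of mug, bin, tag from where it was at the start of the episode above 0.02 m).
It fails at once if the applicator was knocked (more than 5 N) (contact force between anything else and applicator above 5 N).
It also fails if it takes over 51 s, if anything falls off the work surface, if the arm or the gripper's body presses on something with over 40 N, if the wrist force passes 120 N, or if a joint passes its speed limit or range.

## Working session

There is one attempt and no reset: what is moved stays moved. The work goes in short steps, Python scripts to look and compute and a shell command to move; the robot and the scene stay as the last step left them, time stands still between calls to the robot, and variables do not carry over. Pictures are saved under pics/ and viewed, at most 10 in all, crops included, and the job is handed in when it is done.

```bash
mkdir -p pics; ls
python3 - <<'E'
from station import r
import cv2
for n in("side","top"):
    im=r.read_camera(n); cv2.imwrite(f"pics/{n}0.png",im[...,::-1]); c=r.calibration(n); print(n,c)
    R=cv2.Rodrigues(__import__("numpy").array(c["rvec"]))[0]; print("campos",-R.T@c["tvec"])
s=r.state(); print(s["time"],s["ee_pos"],s["tcp_rot"],s["ft_force"],s["width"])
E
```

```text
pics
side {'fx': 617.9573013381059, 'fy': 617.9573013381059, 'cx': 329.3185075863571, 'cy': 224.41652741304776, 'distortion': array([-0.0322961,  0.       ,  0.       ,  0.       ,  0.       ]), 'rvec': array([ 0.51981952, -2.55999615,  1.37846315]), 'tvec': array([0.49938657, 0.2433914 , 1.1369642 ])}
campos [0.14304211 0.94552438 0.828756  ]
top {'fx': 576.0551168051654, 'fy': 576.0551168051654, 'cx': 309.9739417450594, 'cy': 242.4627182209632, 'distortion': array([0.06491242, 0.        , 0.        , 0.        , 0.        ]), 'rvec': array([ 2.19046811, -2.14776765,  0.11739216]), 'tvec': array([-0.02281487,  0.53699934,  1.21210948])}
campos [ 0.40767451 -0.0092769   1.26167097]
0.1 [ 0.3273269  -0.64640556  0.21782522] [-6.77219369e-04  9.72645667e-01  2.32292674e-01 -2.48709615e-04] [-0.38254035 -0.24981802  0.05321226] 0.9994502729949639
```

View pics/side0.png

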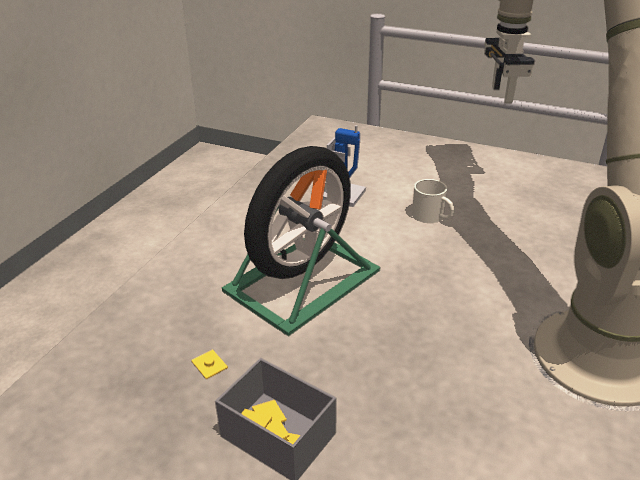

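View pics/top0.png

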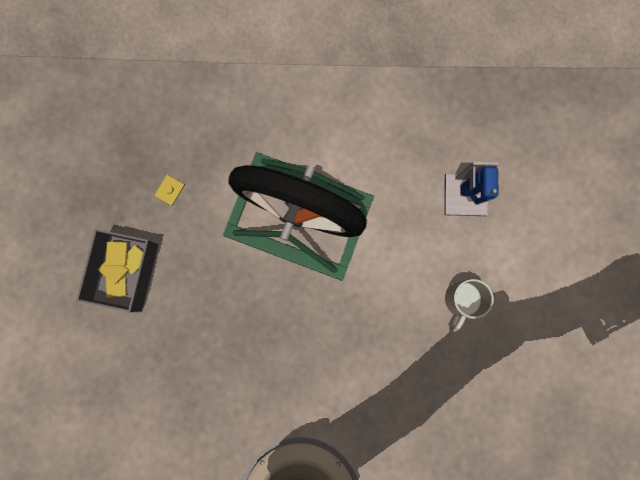

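```bash
cat > h.py <<'E'
from station import r
import cv2, numpy as np
def cam(n):
    c=r.calibration(n); K=np.array([[c["fx"],0,c["cx"]],[0,c["fy"],c["cy"]],[0,0,1]])
    R=cv2.Rodrigues(np.array(c["rvec"]))[0]; return c,K,R,-R.T@np.array(c["tvec"])
def rays(n,px):
    c,K,R,o=cam(n); u=cv2.undistortPoints(np.float64(px).reshape(-1,1,2),K,c["distortion"]).reshape(-1,2)
    return o,np.c_[u,np.ones(len(u))]@R
def plane(n,px,p,nrm):
    o,d=rays(n,px); return o+d*(((np.array(p)-o)@nrm)/(d@nrm))[:,None]
def proj(n,P):
    c,K,R,o=cam(n); return cv2.projectPoints(np.float64(P).reshape(-1,1,3),np.array(c["rvec"]),np.array(c["tvec"]),K,c["distortion"])[0].reshape(-1,2)
E
python3 - <<'E'
from h import *
for n in("top","side"):
    im=cv2.imread(f"pics/{n}0.png"); hsv=cv2.cvtColor(im,cv2.COLOR_BGR2HSV)
    m=cv2.inRange(hsv,(55,90,30),(85,255,255))
    m=cv2.morphologyEx(m,cv2.MORPH_CLOSE,np.ones((5,5)))
    pts=np.argwhere(m)[:,::-1].astype(np.float32)
    if n=="top":
        rect=cv2.minAreaRect(pts); b=cv2.boxPoints(rect)
        hull=cv2.convexHull(pts); q=cv2.approxPolyDP(hull,6,True).reshape(-1,2)
        print(b,q)
        for z in(0,.012,.02):
            P=plane(n,q,[0,0,z],np.array([0,0,1.])); print(z,P[:,:2].round(4).tolist(),np.linalg.norm(P-np.roll(P,-1,0),axis=1).round(3),P.mean(0).round(4))
    else:
        q=cv2.approxPolyDP(cv2.convexHull(pts),4,True).reshape(-1,2); print(q, plane(n,q,[0,0,.0],np.array([0,0,1.])).round(3))
im=cv2.imread("pics/side0.png")[130:340,210:390]; cv2.imwrite("pics/c0.png",cv2.resize(im,None,fx=2.8,fy=2.8,interpolation=cv2.INTER_CUBIC))
E
```

```text
[[223.7204  234.37958]
 [255.74347 149.80579]
 [373.63727 194.44519]
 [341.6142  279.01898]] [[371. 196.]
 [342. 278.]
 [225. 234.]
 [256. 153.]]
0 [[0.6467, -0.1457], [0.4635, -0.0839], [0.5553, 0.1751], [0.7387, 0.1121]] [0.193 0.275 0.194 0.274] [0.6011 0.0144 0.    ]
0.012 [[0.6444, -0.1444], [0.463, -0.0832], [0.5539, 0.1733], [0.7356, 0.1109]] [0.191 0.272 0.192 0.271] [0.5992 0.0142 0.012 ]
0.02 [[0.6429, -0.1436], [0.4627, -0.0827], [0.553, 0.1721], [0.7335, 0.1102]] [0.19  0.27  0.191 0.269] [0.598 0.014 0.02 ]
[[378. 266.]
 [289. 334.]
 [222. 290.]
 [247. 255.]
 [321. 229.]
 [331. 229.]] [[ 0.468 -0.1    0.   ]
 [ 0.554  0.17   0.   ]
 [ 0.742  0.107  0.   ]
 [ 0.755 -0.023  0.   ]
 [ 0.643 -0.186  0.   ]
 [ 0.62  -0.195 -0.   ]]
```

View pics/c0.png

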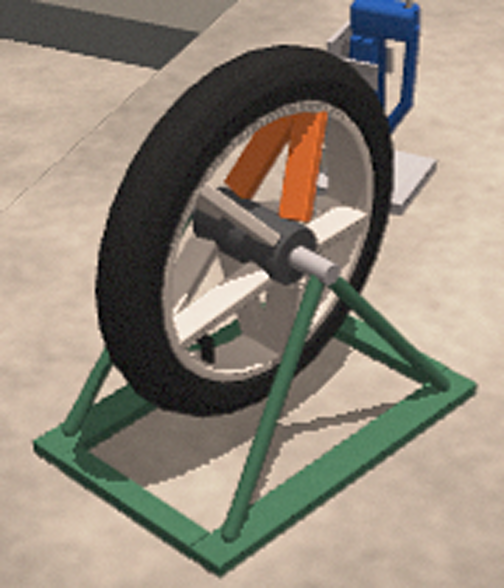

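```bash
cat >> h.py <<'E'
from scipy.spatial.transform import Rotation as Ro
YAW=-.323; S=np.array([.600,.0145,0]); RS=Ro.from_euler('z',YAW).as_matrix(); HUB=S+[0,0,.17]
def w2s(P): return (np.asarray(P)-HUB)@RS      # hub frame
def s2w(p): return HUB+np.asarray(p)@RS.T
def tool(p):  # pitch below horizontal
    e=RS; z=np.cos(p)*e[:,0]-np.sin(p)*e[:,2]; y=-e[:,1]; return Ro.from_matrix(np.c_[np.cross(y,z),y,z])
def now():
    s=r.state(); q=s["tcp_rot"]; return s,np.array(s["ee_pos"]),Ro.from_quat([q[1],q[2],q[3],q[0]])
E
python3 - <<'E'
from h import *
im=cv2.imread("pics/side0.png"); hsv=cv2.cvtColor(im,cv2.COLOR_BGR2HSV)
m=cv2.inRange(hsv,(3,170,80),(16,255,255)); n,l,st,c=cv2.connectedComponentsWithStats(m); print(st,c.round(1))
px=np.array([[316,206.8],[321.8,170]])
for x in(-.04,-.03,-.022):
    p=w2s(plane("side",px,s2w([x,0,0]),RS[:,0])); print(x,p.round(4).tolist(),"r",np.hypot(p[:,1],p[:,2]).round(3),"q",np.degrees(np.arctan2(-p[:,1],p[:,2])).round(1))
print("axle ends proj",proj("side",s2w([[-.075,0,0],[.075,0,0]])),proj("top",s2w([[-.075,0,0],[.075,0,0]])))
s,p,R=now(); T=tool(np.radians(45)); print(p,(T*R.inv()).as_rotvec().round(3))
for q in([-.16,.065,.12],[-.16,.065,0]): print(q,(s2w(q)-p).round(3),s2w(q))
E
```

```text
[[     0      0    640    480 306451]
 [   291    170     36     39    749]] [[319.5 239.6]
 [311.2 187.5]]
-0.04 [[-0.04, -0.0046, 0.0316], [-0.04, -0.0219, 0.1049]] r [0.032 0.107] q [ 8.3 11.8]
-0.03 [[-0.03, -0.0154, 0.0225], [-0.03, -0.0329, 0.0968]] r [0.027 0.102] q [34.3 18.8]
-0.022 [[-0.022, -0.024, 0.0152], [-0.022, -0.0418, 0.0904]] r [0.028 0.1  ] q [57.6 24.8]
axle ends proj [[328.02687443 228.11101881]
 [273.34493495 201.21024239]] [[283.70726756 238.58034974]
 [310.1288011  165.84523218]]
[ 0.3273269  -0.64640556  0.21782522] [ 0.057 -0.804 -0.75 ]
[-0.16, 0.065, 0.12] [0.142 0.773 0.072] [0.46890584 0.12692474 0.29      ]
[-0.16, 0.065, 0] [ 0.142  0.773 -0.048] [0.46890584 0.12692474 0.17      ]
```

```bash
python3 -m jog '[{"dz":0.03,"dy":0.03,"gripper":0},{"dz":0.07,"dx":0.02,"dy":0.07,"wy":-0.09,"wz":-0.08},{"dz":0.1,"dx":0.03,"dy":0.11,"wy":-0.18,"wz":-0.17},{"dz":0.12,"dx":0.04,"dy":0.16,"wy":-0.26,"wz":-0.25,"wx":0.02},{"dz":0.13,"dx":0.05,"dy":0.21,"wy":-0.35,"wz":-0.33,"wx":0.02},{"dz":0.14,"dx":0.06,"dy":0.26,"wy":-0.43,"wz":-0.4,"wx":0.03},{"dz":0.14,"dx":0.07,"dy":0.31,"wy":-0.5,"wz":-0.47,"wx":0.03},{"dz":0.14,"dx":0.08,"dy":0.35,"wy":-0.5,"wz":-0.47,"wx":0.03}]' 20
python3 - <<'E'
from h import *
s,p,R=now(); T=tool(np.radians(45)); print(s["joint_positions"],p,(T*R.inv()).as_rotvec().round(3))
for q in([-.16,.065,.12],[-.16,.065,0]): print(q,(s2w(q)-p).round(3))
E
```

```text
[ 1.02530117  0.60007557 -0.00251129  1.60004871  0.00182157  0.94291244
 -0.07977137] [ 0.3273269  -0.64640556  0.21782522] [ 0.057 -0.804 -0.75 ]
[-0.16, 0.065, 0.12] [0.142 0.773 0.072]
[-0.16, 0.065, 0] [ 0.142  0.773 -0.048]invalid input at $[0]: expected keys dx, dy, dz, wx, wy, wz, gripper
```

```bash
python3 -m jog '[{"dx":0,"dy":0.03,"dz":0.03,"wx":0,"wy":0,"wz":0,"gripper":0},{"dx":0.02,"dy":0.07,"dz":0.07,"wx":0,"wy":-0.09,"wz":-0.08,"gripper":0},{"dx":0.03,"dy":0.11,"dz":0.1,"wx":0,"wy":-0.18,"wz":-0.17,"gripper":0},{"dx":0.04,"dy":0.16,"dz":0.12,"wx":0.02,"wy":-0.26,"wz":-0.25,"gripper":0},{"dx":0.05,"dy":0.21,"dz":0.13,"wx":0.02,"wy":-0.35,"wz":-0.33,"gripper":0},{"dx":0.06,"dy":0.26,"dz":0.14,"wx":0.03,"wy":-0.43,"wz":-0.4,"gripper":0},{"dx":0.07,"dy":0.31,"dz":0.14,"wx":0.03,"wy":-0.5,"wz":-0.47,"gripper":0},{"dx":0.08,"dy":0.35,"dz":0.14,"wx":0.03,"wy":-0.5,"wz":-0.47,"gripper":0}]' 20
cat >> h.py <<'E'
def rep(pitch,qs):
    s,p,R=now(); print("t",s["time"],"q",np.round(s["joint_positions"],2),"hubframe tcp",w2s(p).round(3),"F",np.round(np.array(s["ft_force"])@RS,1),"rot to go",(tool(np.radians(pitch))*R.inv()).as_rotvec().round(3))
    for q in qs: print(q,(s2w(q)-p).round(3))
E
python3 - <<'E'
from h import *
rep(45,[[-.16,.065,.12],[-.16,.065,0]])
E
```

```text
time: 0.9
ee_pos: [0.403, -0.305, 0.3579]
tcp_rot: [0.043, 0.969, -0.008, 0.242]
ft_force: [0.9, -0.9, 0.5]
width: 0.363
grip_force: 0.0
t 0.9 q [ 0.89  0.03 -0.2   2.2  -0.48  0.51 -0.53] hubframe tcp [-0.085 -0.366  0.188] F [ 1.1 -0.6  0.5] rot to go [ 0.025 -0.304 -0.273]
[-0.16, 0.065, 0.12] [ 0.066  0.432 -0.068]
[-0.16, 0.065, 0] [ 0.066  0.432 -0.188]
```

```bash
python3 -m jog '[{"dx":0,"dy":0.05,"dz":0,"wx":0,"wy":-0.08,"wz":-0.07,"gripper":0},{"dx":0,"dy":0.1,"dz":0,"wx":0.01,"wy":-0.15,"wz":-0.14,"gripper":0},{"dx":0,"dy":0.15,"dz":0,"wx":0.01,"wy":-0.23,"wz":-0.2,"gripper":0},{"dx":0.01,"dy":0.2,"dz":0,"wx":0.02,"wy":-0.3,"wz":-0.27,"gripper":0},{"dx":0.02,"dy":0.25,"dz":0,"wx":0.025,"wy":-0.304,"wz":-0.273,"gripper":0},{"dx":0.03,"dy":0.3,"dz":0,"wx":0.025,"wy":-0.304,"wz":-0.273,"gripper":0},{"dx":0.045,"dy":0.35,"dz":0,"wx":0.025,"wy":-0.304,"wz":-0.273,"gripper":0},{"dx":0.06,"dy":0.4,"dz":-0.02,"wx":0.025,"wy":-0.304,"wz":-0.273,"gripper":0}]' | head -1
python3 - <<'E'
from h import *
rep(45,[[-.16,.065,.12],[-.12,.068,0],[-.015,.068,0]])
E
```

```text
time: 1.7
t 1.7 q [ 1.31 -0.35 -1.3   2.44 -1.04  0.11 -0.97] hubframe tcp [-0.137 -0.05   0.194] F [-0.3  1.8 -0.6] rot to go [-0.041 -0.011 -0.036]
[-0.16, 0.065, 0.12] [ 0.014  0.116 -0.074]
[-0.12, 0.068, 0] [ 0.053  0.107 -0.194]
[-0.015, 0.068, 0] [ 0.153  0.073 -0.194]
```

```bash
cat > fk.py <<'E'
import numpy as np, itertools, json
from scipy.spatial.transform import Rotation as Ro
from scipy.optimize import least_squares
Rz=lambda a:Ro.from_euler('z',a).as_matrix(); Ry=lambda a:Ro.from_euler('y',a).as_matrix()
def fk(q,m,s,full=False):
    b,h,L1,L2,L3,c,o1,a1,o2,a2=m
    R=Rz(b+s[0]*q[0]); p=np.array([0,0,h]); P=[p]
    R=R@Ry(q[1]); p=p+R@[a1,o1,L1]; P.append(p)
    R=R@Rz(s[1]*q[2])@Ry(q[3]); p=p+R@[a2,o2,L2]; P.append(p)
    R=R@Rz(s[2]*q[4])@Ry(q[5]); p=p+R@[0,0,L3]
    R=R@Rz(s[3]*q[6]+c); 
    return (p,R,P) if full else (p,R)
E
python3 - <<'E'
from fk import *
from h import now
s,p,R=now()
D=[([1.025,.599,-.003,1.599,.002,.943,-.08],[.328,-.647,.219],[0,.9726,.2323,0]),([.89,.03,-.2,2.2,-.48,.51,-.53],[.403,-.305,.3579],[.043,.969,-.008,.242])]
q=s["tcp_rot"]; D.append((list(s["joint_positions"]),list(p),list(q))); json.dump([[list(map(float,x)) for x in d] for d in D],open("D.json","w"))
M=lambda q:Ro.from_quat([q[1],q[2],q[3],q[0]]).as_matrix()
best=[]
for sg in itertools.product([1,-1],repeat=4):
  for c0 in(0,np.pi/2,np.pi,-np.pi/2):
    def f(m): return np.concatenate([np.r_[fk(q,m,sg)[0]-p,.3*(fk(q,m,sg)[1]-M(w)).ravel()] for q,p,w in D]+[.02*np.array(m[6:])])
    o=least_squares(f,[0,.34,.4,.4,.25,c0,0,0,0,0]); best.append((o.cost,sg,o.x))
best.sort(key=lambda t:t[0])
for b in best[:4]: print(b[0],b[1],b[2].round(3))
json.dump([list(best[0][1]),list(best[0][2])],open("M.json","w"))
for q,p,w in D:
    x=fk(q,best[0][2],best[0][1],True); print((x[0]-p).round(3),np.abs(x[1]-M(w)).max().round(3),[y.round(2) for y in x[2]])
E
```

```text
1.5340473098307287e-05 (-1, -1, -1, -1) [ 0.005  0.296  0.653  0.452  0.345  1.573 -0.03  -0.006 -0.03   0.012]
1.5340473098308815e-05 (-1, -1, -1, -1) [ 0.005  0.296  0.653  0.452  0.345  1.573 -0.03  -0.006 -0.03   0.012]
1.5340473098324492e-05 (-1, -1, -1, -1) [ 0.005  0.296  0.653  0.452  0.345  1.573 -0.03  -0.006 -0.03   0.012]
1.534047309856667e-05 (-1, -1, -1, -1) [ 0.005  0.296  0.653  0.452  0.345  1.573 -0.03  -0.006 -0.03   0.012]
[-0.     0.    -0.001] 0.003 [array([0. , 0. , 0.3]), array([ 0.16, -0.33,  0.84]), array([ 0.33, -0.65,  0.56])]
[-0.     0.     0.002] 0.007 [array([0. , 0. , 0.3]), array([-0.01, -0.03,  0.95]), array([ 0.24, -0.27,  0.66])]
[ 0.    -0.    -0.001] 0.003 [array([0. , 0. , 0.3]), array([-0.09,  0.21,  0.91]), array([0.22, 0.07, 0.61])]
```

```bash
cat >> fk.py <<'E'
SG,MM=json.load(open("M.json"))
lo=np.array([-2.57,-.35,-1.29,.11,-1.05,.11,-2.63]); hi=np.array([2.57,1.97,1.29,2.56,4.19,1.86,2.63])
def ik(P,R,q0,mg=.08,w=.01,iters=60):
    c=(lo+hi)/2
    f=lambda q:(lambda x:np.r_[(x[0]-P)*3,(x[1]-R).ravel(),w*(q-q0)])(fk(q,MM,SG))
    o=least_squares(f,np.clip(q0,lo+mg+1e-6,hi-mg-1e-6),bounds=(lo+mg,hi-mg),max_nfev=iters)
    x=fk(o.x,MM,SG); return o.x,np.linalg.norm(x[0]-P),np.abs(x[1]-R).max()
def toolR(RS,p,psi,roll):
    z=RS@np.array([np.cos(p)*np.cos(psi),np.cos(p)*np.sin(psi),-np.sin(p)])
    y=-np.cross(RS[:,2],z); y=y/np.linalg.norm(y); y=-y*-1
    y=np.cross(z,RS[:,2]); y/=np.linalg.norm(y); R=np.c_[np.cross(y,z),y,z]
    return R@Rz(roll)
E
cat > search.py <<'E'
from fk import *; from h import RS,s2w,now
import sys
s,p,R0=now(); rng=np.random.default_rng(0); res=[]
seeds=[np.array(s["joint_positions"])]+[lo+(hi-lo)*rng.random(7) for _ in range(7)]
arc=lambda a,x:[x,-.066*np.sin(a),.066*np.cos(a)]
def bodyok(tip,R):
    ok=True
    for d in(.084,.14):
        for u in(-.0375,.0375):
            for v in np.linspace(-.094,.094,7):
                b=np.array(tip)+RS.T@(R@[u,v,-d]); rr=np.hypot(b[1],b[2])
                if rr<.155 and b[0]>-.032: return False
                if b[2]<.02 and b[0]>-.1: return False
    return True
for p in np.radians([40,50,60]):
  for psi in np.radians([-60,-40,-20,0,20,40,60]):
    for roll in np.radians([0,30,-30,60,-60,90]):
      R=toolR(RS,p,psi,roll)
      A=np.radians([-88,-40,0,40]); 
      if not all(bodyok(arc(a,-.015),R) for a in A): continue
      b=None
      for q0 in seeds:
        for Rr in (R,R@Rz(np.pi)):
          q,e,er=ik(s2w(arc(A[0],-.015)),Rr,q0,w=.003,iters=25)
          if e<.004 and er<.02:
            qs=[q]; good=True
            for a in list(A[1:]):
                q,e,er=ik(s2w(arc(a,-.015)),Rr,qs[-1],w=.003,iters=25); good&=e<.004 and er<.02; qs.append(q)
                if not good: break
            if good:
                mar=min(np.minimum(q-lo,hi-q).min() for q in qs)
                if b is None or mar>b[0]: b=(mar,qs)
      if b: res.append((b[0],np.degrees([p,psi,roll]).round(),b[1])); 
res.sort(key=lambda t:-t[0])
for t in res[:14]: print(round(t[0],2),t[1],t[2][0].round(2),t[2][-1].round(2))
print(len(res))
E
time timeout 500 python3 search.py
```

```text
0.14 [ 40. -20. -30.] [-0.52  0.61 -0.22  2.28  1.57  0.97 -0.7 ] [-0.38  0.46 -0.2   2.42  1.69  0.9  -0.68]
0.14 [50.  0.  0.] [ 0.24  0.72 -1.08  2.32  1.75  1.15 -0.81] [ 0.54  0.56 -1.15  2.4   1.77  0.95 -0.68]
2
real	0m9.595s
user	0m9.940s
sys	0m0.246s
```

```bash
sed -i 's/range(7)\]$/range(24)]/; s/\[40,50,60\]/[30,40,45,50,55]/; s/\[-60,-40,-20,0,20,40,60\]/[-50,-35,-20,-10,0,10,20]/; s/\[0,30,-30,60,-60,90\]/[0,25,-25,-50,50,90]/' search.py; time timeout 570 python3 search.py
```

```text
0.22 [55.  0.  0.] [ 0.23  0.64 -0.99  2.27  1.65  0.97 -0.7 ] [ 0.51  0.48 -1.02  2.34  1.64  0.77 -0.53]
0.16 [50.  0.  0.] [ 0.21  0.69 -1.03  2.32  1.76  1.1  -0.82] [ 0.5   0.52 -1.08  2.4   1.78  0.9  -0.7 ]
0.14 [ 45. -10. -25.] [-0.01  0.67 -0.83  2.31  1.7   1.18 -0.61] [ 0.22  0.5  -0.85  2.42  1.75  1.01 -0.52]
0.1 [ 40. -10.   0.] [ 0.08  0.83 -1.09  2.34  1.75  1.51  2.06] [ 0.34  0.68 -1.17  2.46  1.78  1.38  2.14]
0.1 [ 40. -10. -25.] [ 0.08  0.82 -1.07  2.34  1.75  1.5  -0.65] [ 0.33  0.67 -1.15  2.46  1.78  1.36 -0.57]
0.1 [45.  0.  0.] [ 0.2   0.76 -1.1   2.37  1.83  1.29  2.22] [ 0.5   0.6  -1.17  2.46  1.87  1.1   2.33]
0.1 [ 40. -10.  25.] [-0.    0.75 -0.93  2.34  1.75  1.38  1.58] [ 0.24  0.6  -0.98  2.46  1.8   1.24  1.65]
0.08 [45. 10. 25.] [ 0.29  0.75 -1.1   2.42  1.99  1.18 -1.27] [ 0.64  0.61 -1.21  2.48  2.02  0.97 -1.12]
8
real	2m55.825s
user	2m56.141s
sys	0m0.141s
```

```bash
cat > plan.py <<'E'
from fk import *; from h import RS,s2w,w2s,now
s,p,R0=now(); q=np.array(s["joint_positions"])
for flip in(0,1):
    Rt=toolR(RS,np.radians(52),0,0)@Rz(np.pi*flip)
    for seed in([.23,.64,-.99,2.27,1.65,.97,-.7],[.23,.64,-.99,2.27,1.65,.97,2.4]):
        for tgt in([-.015,.066,0],[-.09,.066,.095]):
            qt,e,er=ik(s2w(tgt),Rt,np.array(seed),mg=.05,w=.002,iters=200)
            print(flip,tgt,qt.round(2),round(e,4),round(er,3))
Rt=toolR(RS,np.radians(52),0,0); print(Rt.round(2))
E
python3 plan.py
```

```text
0 [-0.015, 0.066, 0] [-1.05  0.54  0.8   2.21  0.27  0.16 -2.58] 0.0464 0.106
0 [-0.09, 0.066, 0.095] [-1.49  0.43  1.19  2.35  0.26  0.16 -2.58] 0.0164 0.032
0 [-0.015, 0.066, 0] [ 0.2   0.66 -0.98  2.3   1.73  1.02  2.35] 0.0 0.0
0 [-0.09, 0.066, 0.095] [ 0.23  0.41 -1.11  2.32  1.43  0.96  2.5 ] 0.0 0.0
1 [-0.015, 0.066, 0] [ 0.2   0.66 -0.98  2.3   1.73  1.03 -0.79] 0.0 0.0
1 [-0.09, 0.066, 0.095] [ 0.23  0.41 -1.1   2.32  1.43  0.96 -0.64] 0.0 0.0
1 [-0.015, 0.066, 0] [ 0.33  0.8  -1.24  2.3   1.71  1.25 -0.73] 0.0 0.0
1 [-0.09, 0.066, 0.095] [ 0.19  0.39 -1.04  2.32  1.43  0.92 -0.64] 0.0 0.0
[[ 0.75 -0.32  0.58]
 [-0.25 -0.95 -0.2 ]
 [ 0.62  0.   -0.79]]
```

```bash
cat > sim.py <<'E'
from fk import *; from h import RS,s2w,w2s,now
def err(q,P,R):
    x=fk(q,MM,SG); return np.r_[P-x[0],Ro.from_matrix(R@x[1].T).as_rotvec()]
def jac(q):
    x0=fk(q,MM,SG); J=np.zeros((6,7))
    for i in range(7):
        d=np.array(q,float); d[i]+=1e-5; x=fk(d,MM,SG); J[:,i]=np.r_[x[0]-x0[0],Ro.from_matrix(x[1]@x0[1].T).as_rotvec()]/1e-5
    return J
def track(q,path,it=8):
    for P,R in path:
        for _ in range(it):
            J=jac(q); q=np.clip(q+J.T@np.linalg.solve(J@J.T+1e-3*np.eye(6),err(q,P,R)),lo,hi)
    return q
def rows(qs,P0,R0):
    for q in qs:
        x=fk(q,MM,SG); print((x[0]-P0).round(2),Ro.from_matrix(x[1]@R0.T).as_rotvec().round(2),"hub",w2s(x[0]).round(3))
E
python3 - <<'E'
from sim import *
s,p,R0=now(); q0=np.array(s["joint_positions"]); qt=np.array([.23,.41,-1.1,2.32,1.43,.96,-.64])
# staged: first q5/q6 swing with others partially
N=22; qs=[]
for i in range(1,N+1):
    t=i/N; qs.append(q0+(qt-q0)*t)
x=[fk(q,MM,SG,True) for q in qs]
R=R0.as_matrix(); Pm,Rm=fk(q0,MM,SG)
prev=R
for i,a in enumerate(x):
    print(i+1,(a[0]-p).round(3),Ro.from_matrix(a[1]@R.T).as_rotvec().round(2),"hub",w2s(a[0]).round(3),"zaxis",(RS.T@a[1][:,2]).round(2),"step",round(np.degrees(np.linalg.norm(Ro.from_matrix(a[1]@prev.T).as_rotvec())),1),"elb",a[2][1].round(2)); prev=a[1]
q=q0
for k in(8,16,22):
    q=track(q,[(a[0],a[1]) for a in x[(0 if k==8 else k-8 if k==16 else 16):k]]); print(k,q.round(2),qs[k-1].round(2),np.abs(err(q,x[k-1][0],x[k-1][1])).max().round(3))
E
```

```text
1 [-0.006  0.022 -0.01 ] [-0.03  0.06  0.15] hub [-0.15  -0.031  0.184] zaxis [ 0.65  0.11 -0.75] step 9.2 elb [-0.09  0.19  0.92]
2 [-0.015  0.042 -0.019] [-0.07  0.11  0.29] hub [-0.165 -0.015  0.175] zaxis [ 0.6   0.16 -0.79] step 9.0 elb [-0.09  0.16  0.92]
3 [-0.026  0.059 -0.028] [-0.11  0.16  0.43] hub [-0.181 -0.002  0.166] zaxis [ 0.54  0.2  -0.82] step 9.0 elb [-0.09  0.14  0.93]
4 [-0.039  0.073 -0.038] [-0.16  0.21  0.57] hub [-0.197  0.007  0.156] zaxis [ 0.49  0.22 -0.85] step 8.9 elb [-0.09  0.11  0.93]
5 [-0.052  0.083 -0.047] [-0.21  0.26  0.71] hub [-0.212  0.012  0.147] zaxis [ 0.43  0.23 -0.87] step 8.9 elb [-0.08  0.09  0.94]
6 [-0.065  0.089 -0.055] [-0.26  0.31  0.85] hub [-0.227  0.014  0.139] zaxis [ 0.37  0.23 -0.9 ] step 8.9 elb [-0.08  0.07  0.94]
7 [-0.078  0.092 -0.064] [-0.32  0.36  0.98] hub [-0.239  0.012  0.131] zaxis [ 0.33  0.22 -0.92] step 8.8 elb [-0.07  0.04  0.94]
8 [-0.088  0.091 -0.071] [-0.38  0.4   1.11] hub [-0.25   0.009  0.123] zaxis [ 0.28  0.2  -0.94] step 8.8 elb [-0.06  0.02  0.95]
9 [-0.097  0.088 -0.079] [-0.45  0.44  1.24] hub [-0
[... 1380 characters left out ...]
 0.17 -0.1   0.92]
20 [ 0.031  0.057 -0.105] [-1.66  0.63  2.3 ] hub [-0.126  0.014  0.089] zaxis [ 0.51 -0.07 -0.86] step 8.0 elb [ 0.19 -0.1   0.91]
21 [ 0.057  0.073 -0.102] [-1.81  0.61  2.35] hub [-0.106  0.038  0.092] zaxis [ 0.57 -0.04 -0.82] step 8.0 elb [ 0.22 -0.09  0.91]
22 [ 0.082  0.094 -0.098] [ 1.98 -0.58 -2.37] hub [-0.088  0.066  0.096] zaxis [ 0.62 -0.   -0.79] step 7.9 elb [ 0.24 -0.09  0.9 ]
8 [ 1.11 -0.12 -1.29  2.4  -0.31  0.43 -0.64] [ 0.92 -0.07 -1.22  2.4  -0.14  0.42 -0.85] 0.055
16 [ 0.58  0.23 -1.23  2.35  0.78  0.76 -0.76] [ 0.52  0.2  -1.15  2.35  0.76  0.73 -0.73] 0.0
22 [ 0.25  0.42 -1.13  2.32  1.43  0.98 -0.64] [ 0.23  0.41 -1.1   2.32  1.43  0.96 -0.64] 0.0
```

```bash
python3 -m jog '[{"dx":-0.006,"dy":0.022,"dz":-0.01,"wx":-0.03,"wy":0.06,"wz":0.15,"gripper":0},{"dx":-0.015,"dy":0.042,"dz":-0.019,"wx":-0.07,"wy":0.11,"wz":0.29,"gripper":0},{"dx":-0.026,"dy":0.059,"dz":-0.028,"wx":-0.11,"wy":0.16,"wz":0.43,"gripper":0},{"dx":-0.039,"dy":0.073,"dz":-0.038,"wx":-0.16,"wy":0.21,"wz":0.57,"gripper":0},{"dx":-0.052,"dy":0.083,"dz":-0.047,"wx":-0.21,"wy":0.26,"wz":0.71,"gripper":0},{"dx":-0.065,"dy":0.089,"dz":-0.055,"wx":-0.26,"wy":0.31,"wz":0.85,"gripper":0},{"dx":-0.078,"dy":0.092,"dz":-0.064,"wx":-0.32,"wy":0.36,"wz":0.98,"gripper":0},{"dx":-0.088,"dy":0.091,"dz":-0.071,"wx":-0.38,"wy":0.4,"wz":1.11,"gripper":0}]' | head -1
cat > next.py <<'E'
from sim import *
import sys
s,p,R0=now(); q0=np.array(s["joint_positions"]); print("t",s["time"],q0.round(2),w2s(p).round(3),np.round(s["ft_force"],1))
qt=np.array([.23,.41,-1.1,2.32,1.43,.96,-.64]); R=R0.as_matrix(); n=int(sys.argv[1])
for i in range(1,min(n,8)+1):
    a=fk(q0+(qt-q0)*i/n,MM,SG); print(i,(a[0]-p).round(3),Ro.from_matrix(a[1]@R.T).as_rotvec().round(2),w2s(a[0]).round(3),(RS.T@a[1][:,2]).round(2))
E
python3 next.py 16
```

```text
time: 2.5
t 2.5 [ 1.   -0.09 -1.29  2.41 -0.21  0.4  -0.8 ] [-0.251  0.009  0.122] [0.2 0.7 1.2]
1 [-0.011  0.    -0.008] [-0.05  0.03  0.13] [-0.262  0.005  0.113] [ 0.25  0.19 -0.95]
2 [-0.018 -0.004 -0.013] [-0.1   0.05  0.25] [-0.267 -0.001  0.108] [ 0.23  0.16 -0.96]
3 [-0.022 -0.009 -0.018] [-0.16  0.07  0.37] [-0.269 -0.007  0.103] [ 0.21  0.13 -0.97]
4 [-0.023 -0.017 -0.023] [-0.22  0.09  0.48] [-0.268 -0.015  0.099] [ 0.2   0.1  -0.98]
5 [-0.021 -0.024 -0.026] [-0.28  0.1   0.6 ] [-0.264 -0.021  0.095] [ 0.2   0.06 -0.98]
6 [-0.016 -0.032 -0.03 ] [-0.35  0.11  0.72] [-0.256 -0.027  0.092] [ 0.2   0.03 -0.98]
7 [-0.008 -0.04  -0.032] [-0.41  0.12  0.83] [-0.246 -0.032  0.089] [ 0.22 -0.01 -0.98]
8 [ 0.004 -0.046 -0.034] [-0.48  0.12  0.94] [-0.233 -0.034  0.087] [ 0.25 -0.04 -0.97]
```

Tracking as planned.

```bash
python3 -m jog '[{"dx":-0.011,"dy":0,"dz":-0.008,"wx":-0.05,"wy":0.03,"wz":0.13,"gripper":0},{"dx":-0.018,"dy":-0.004,"dz":-0.013,"wx":-0.1,"wy":0.05,"wz":0.25,"gripper":0},{"dx":-0.022,"dy":-0.009,"dz":-0.018,"wx":-0.16,"wy":0.07,"wz":0.37,"gripper":0},{"dx":-0.023,"dy":-0.017,"dz":-0.023,"wx":-0.22,"wy":0.09,"wz":0.48,"gripper":0},{"dx":-0.021,"dy":-0.024,"dz":-0.026,"wx":-0.28,"wy":0.1,"wz":0.6,"gripper":0},{"dx":-0.016,"dy":-0.032,"dz":-0.03,"wx":-0.35,"wy":0.11,"wz":0.72,"gripper":0},{"dx":-0.008,"dy":-0.04,"dz":-0.032,"wx":-0.41,"wy":0.12,"wz":0.83,"gripper":0},{"dx":0.004,"dy":-0.046,"dz":-0.034,"wx":-0.48,"wy":0.12,"wz":0.94,"gripper":0}]' | head -1
python3 next.py 8
```

```text
time: 3.3
t 3.3 [ 0.65  0.17 -1.25  2.37  0.62  0.69 -0.74] [-0.232 -0.034  0.088] [-0.3  0.2 -0.2]
1 [ 0.011 -0.003 -0.003] [-0.06 -0.01  0.12] [-0.22  -0.034  0.085] [ 0.28 -0.06 -0.96]
2 [ 0.029 -0.006 -0.003] [-0.12 -0.03  0.23] [-0.202 -0.03   0.084] [ 0.32 -0.08 -0.95]
3 [ 0.049 -0.006 -0.003] [-0.18 -0.05  0.33] [-0.183 -0.024  0.085] [ 0.36 -0.09 -0.93]
4 [ 0.071 -0.002 -0.002] [-0.24 -0.08  0.44] [-0.163 -0.014  0.086] [ 0.41 -0.09 -0.91]
5 [ 0.095  0.004 -0.001] [-0.3  -0.11  0.55] [-0.143  0.     0.087] [ 0.46 -0.08 -0.88]
6 [0.119 0.015 0.002] [-0.36 -0.15  0.65] [-0.124  0.018  0.09 ] [ 0.52 -0.06 -0.85]
7 [0.143 0.03  0.005] [-0.42 -0.19  0.75] [-0.105  0.04   0.093] [ 0.57 -0.04 -0.82]
8 [0.167 0.049 0.008] [-0.48 -0.23  0.85] [-0.088  0.066  0.096] [ 0.62 -0.   -0.79]
```

```bash
python3 -m jog '[{"dx":0.011,"dy":-0.003,"dz":-0.003,"wx":-0.06,"wy":-0.01,"wz":0.12,"gripper":0},{"dx":0.029,"dy":-0.006,"dz":-0.003,"wx":-0.12,"wy":-0.03,"wz":0.23,"gripper":0},{"dx":0.049,"dy":-0.006,"dz":-0.003,"wx":-0.18,"wy":-0.05,"wz":0.33,"gripper":0},{"dx":0.071,"dy":-0.002,"dz":-0.002,"wx":-0.24,"wy":-0.08,"wz":0.44,"gripper":0},{"dx":0.095,"dy":0.004,"dz":-0.001,"wx":-0.3,"wy":-0.11,"wz":0.55,"gripper":0},{"dx":0.119,"dy":0.015,"dz":0.002,"wx":-0.36,"wy":-0.15,"wz":0.65,"gripper":0},{"dx":0.143,"dy":0.03,"dz":0.005,"wx":-0.42,"wy":-0.19,"wz":0.75,"gripper":0},{"dx":0.167,"dy":0.049,"dz":0.008,"wx":-0.48,"wy":-0.23,"wz":0.85,"gripper":0}]' | head -1
python3 - <<'E'
from sim import *
from h import r
import cv2
s,p,R=now(); Rt=toolR(RS,np.radians(52),0,0)@Rz(np.pi); q=np.array(s["joint_positions"]); print(s["time"],q.round(2),w2s(p).round(3),Ro.from_matrix(Rt@R.as_matrix().T).as_rotvec().round(3),s["width"])
pts=[[-.055,.066,.05],[-.015,.066,0]]+[[-.015,-.066*np.sin(a),.066*np.cos(a)] for a in np.radians([-75,-60,-45,-30,-15,0,15,30,45])]
for t in pts:
    q=track(q,[(s2w(t),Rt)],15); print(np.round(t,3),(s2w(t)-p).round(3),q.round(2),np.abs(err(q,s2w(t),Rt)).max().round(4))
im=r.read_camera("side"); cv2.imwrite("pics/s1.png",cv2.resize(im[110:350,200:520,::-1],None,fx=2.4,fy=2.4,interpolation=cv2.INTER_CUBIC))
E
```

```text
time: 4.1
4.1 [ 0.23  0.41 -1.11  2.33  1.42  0.96 -0.64] [-0.089  0.067  0.096] [ 0.004 -0.001  0.001] 0.002670509189149265
[-0.055  0.066  0.05 ] [ 0.032 -0.011 -0.046] [ 0.21  0.53 -1.04  2.32  1.58  0.99 -0.73] 0.0
[-0.015  0.066  0.   ] [ 0.07  -0.024 -0.096] [ 0.2   0.66 -0.98  2.3   1.73  1.02 -0.79] 0.0
[-0.015  0.064  0.017] [ 0.069 -0.026 -0.079] [ 0.22  0.62 -0.99  2.29  1.69  1.   -0.75] 0.0
[-0.015  0.057  0.033] [ 0.067 -0.032 -0.063] [ 0.25  0.58 -1.    2.29  1.65  0.97 -0.7 ] 0.0
[-0.015  0.047  0.047] [ 0.063 -0.042 -0.05 ] [ 0.28  0.55 -1.01  2.29  1.63  0.94 -0.66] 0.0
[-0.015  0.033  0.057] [ 0.059 -0.055 -0.039] [ 0.32  0.52 -1.01  2.3   1.62  0.91 -0.63] 0.0
[-0.015  0.017  0.064] [ 0.054 -0.07  -0.032] [ 0.36  0.49 -1.02  2.31  1.62  0.88 -0.61] 0.0
[-0.015 -0.     0.066] [ 0.049 -0.087 -0.03 ] [ 0.4   0.47 -1.02  2.32  1.63  0.85 -0.6 ] 0.0
[-0.015 -0.017  0.064] [ 0.043 -0.103 -0.032] [ 0.44  0.47 -1.02  2.34  1.66  0.82 -0.6 ] 0.0
[-0.015 -0.033  0.057] [ 0.038 -0.118 -0.039] [ 0.46  0.47 -1.01  2.36  1.7   0.81 -0.62] 0.0
[-0.015 -0.047  0.047] [ 0.034 -0.131 -0.05 ] [ 0.48  0.49 -1.01  2.39  1.76  0.81 -0.66] 0.0
```

View pics/s1.png

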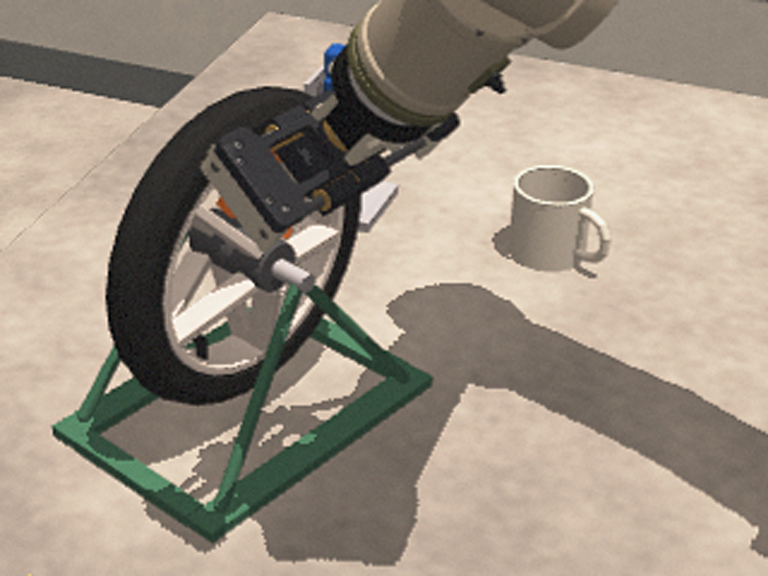

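Run:
```python
from h import *
for q in(12,17,22):
  for a in(q,q-72,q-144,q+72):
    t=np.radians(a); P=[[-.025,-.096*np.sin(t),.096*np.cos(t)],[-.034,-.03*np.sin(t),.03*np.cos(t)]]
    print(q,a,((proj("side",s2w(P))-[210,130])*2.8).round(0).tolist())
t=np.radians
for q in(12,17,22): print("valve cap tip",((proj("side",s2w([.0,.09*np.sin(t(q)),-.09*np.cos(t(q))]))-[210,130])*2.8).round())
```

```text
12 12 [[295.0, 120.0], [292.0, 214.0]]
12 -60 [[189.0, 239.0], [260.0, 250.0]]
12 -132 [[209.0, 368.0], [265.0, 290.0]]
12 84 [[366.0, 184.0], [315.0, 232.0]]
17 17 [[303.0, 119.0], [295.0, 213.0]]
17 -55 [[194.0, 227.0], [262.0, 247.0]]
17 -127 [[203.0, 364.0], [264.0, 289.0]]
17 89 [[366.0, 193.0], [315.0, 235.0]]
22 22 [[311.0, 118.0], [297.0, 213.0]]
22 -50 [[199.0, 215.0], [263.0, 243.0]]
22 -122 [[198.0, 359.0], [262.0, 287.0]]
22 94 [[366.0, 203.0], [315.0, 238.0]]
valve cap tip [[237. 348.]]
valve cap tip [[229. 350.]]
valve cap tip [[222. 352.]]
```

```bash
python3 -m jog '[{"dx":0.016,"dy":-0.006,"dz":-0.023,"wx":0,"wy":0,"wz":0,"gripper":0},{"dx":0.032,"dy":-0.011,"dz":-0.046,"wx":0,"wy":0,"wz":0,"gripper":0},{"dx":0.051,"dy":-0.018,"dz":-0.069,"wx":0,"wy":0,"wz":0,"gripper":0},{"dx":0.07,"dy":-0.024,"dz":-0.092,"wx":0,"wy":0,"wz":0,"gripper":0},{"dx":0.07,"dy":-0.024,"dz":-0.092,"wx":0,"wy":0,"wz":0,"gripper":0}]'
python3 - <<'E'
from h import *
rep(52,[[-.015,-.066*np.sin(a),.066*np.cos(a)] for a in np.radians(np.arange(-82,41,7.5))])
E
```

```text
time: 4.65
ee_pos: [0.6067, 0.0796, 0.1707]
tcp_rot: [0.318, 0.155, 0.934, -0.055]
ft_force: [-0.1, 0.8, 0.1]
width: 0.002
grip_force: 0.0
t 4.65 q [ 0.2   0.65 -0.99  2.31  1.71  1.02 -0.78] hubframe tcp [-0.014  0.064  0.001] F [-0.4  0.7  0.1] rot to go [ 1.821 -0.623 -2.479]
[-0.015, np.float64(0.06535769253694365), np.float64(0.009185424663364321)] [-0.     0.002  0.008]
[-0.015, np.float64(0.06359960991176912), np.float64(0.01763773282116496)] [-0.001  0.     0.017]
[-0.015, np.float64(0.060753320327861064), np.float64(0.025788254480292067)] [-0.002 -0.003  0.025]
[-0.015, np.float64(0.0568675245891407), np.float64(0.03349753195540648)] [-0.003 -0.006  0.033]
[-0.015, np.float64(0.052008709738043654), np.float64(0.04063365737149345)] [-0.004 -0.011  0.04 ]
[-0.015, np.float64(0.04626001144379016), np.float64(0.04707452964417599)] [-0.006 -0.016  0.046]
[-0.015, np.float64(0.03971979152803519), np.float64(0.05270994366312133)] [-0.008 -0.023  0.052]
[-0.015, np.float64(0.03249995496682884), np.float64(0.05744347593203338)] [-0.011 -0.029  0.057]
[-0.015, np.float64(0.02472403516
[... 162 characters left out ...]
63]
[-0.015, np.float64(0.008043376664739733), np.float64(0.06550804600832726)] [-0.018 -0.053  0.065]
[-0.015, np.float64(-0.0005759513428926797), np.float64(0.06599748692223531)] [-0.021 -0.061  0.065]
[-0.015, np.float64(-0.00918542466336432), np.float64(0.06535769253694365)] [-0.024 -0.069  0.065]
[-0.015, np.float64(-0.01763773282116495), np.float64(0.06359960991176912)] [-0.027 -0.077  0.063]
[-0.015, np.float64(-0.02578825448029207), np.float64(0.060753320327861064)] [-0.029 -0.085  0.06 ]
[-0.015, np.float64(-0.03349753195540647), np.float64(0.056867524589140704)] [-0.032 -0.092  0.056]
[-0.015, np.float64(-0.04063365737149345), np.float64(0.05200870973804365)] [-0.034 -0.099  0.051]
```

No contact; start pushing along the arc.

```bash
python3 -m jog '[{"dx":0,"dy":0.002,"dz":0.008,"wx":0,"wy":0,"wz":0,"gripper":0},{"dx":-0.001,"dy":0,"dz":0.017,"wx":0,"wy":0,"wz":0,"gripper":0},{"dx":-0.002,"dy":-0.003,"dz":0.025,"wx":0,"wy":0,"wz":0,"gripper":0},{"dx":-0.003,"dy":-0.006,"dz":0.033,"wx":0,"wy":0,"wz":0,"gripper":0},{"dx":-0.004,"dy":-0.011,"dz":0.04,"wx":0,"wy":0,"wz":0,"gripper":0},{"dx":-0.006,"dy":-0.016,"dz":0.046,"wx":0,"wy":0,"wz":0,"gripper":0},{"dx":-0.008,"dy":-0.023,"dz":0.052,"wx":0,"wy":0,"wz":0,"gripper":0},{"dx":-0.011,"dy":-0.029,"dz":0.057,"wx":0,"wy":0,"wz":0,"gripper":0}]'
cat > look.py <<'E'
from h import *
import sys
for n,(y0,y1,x0,x1) in {"side":(130,340,210,390)}.items():
    im=r.read_camera(n)[...,::-1]; cv2.imwrite(f"pics/{sys.argv[1]}.png",cv2.resize(im[y0:y1,x0:x1],None,fx=2.8,fy=2.8,interpolation=cv2.INTER_CUBIC))
s,p,_=now(); print(s["time"],w2s(p).round(3),np.degrees(np.arctan2(-w2s(p)[1],w2s(p)[2])).round(),(np.array(s["ft_force"])@RS).round(1))
E
python3 look.py s2
```

```text
time: 5.45
ee_pos: [0.5954, 0.0516, 0.2319]
tcp_rot: [0.321, 0.154, 0.933, -0.054]
ft_force: [0.8, 2.2, -1.6]
width: 0.001
grip_force: 1.2
5.5 [-0.016  0.032  0.062] -28.0 [ 0.2 -1.8  0.2]
```

View pics/s2.png

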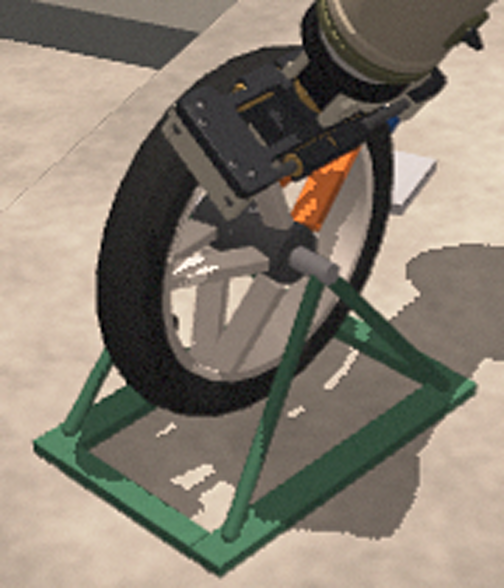

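```bash
python3 -m jog '[{"dx":-0.002,"dy":-0.008,"dz":0.002,"wx":0,"wy":0,"wz":0,"gripper":0},{"dx":-0.005,"dy":-0.016,"dz":0.004,"wx":0,"wy":0,"wz":0,"gripper":0},{"dx":-0.007,"dy":-0.024,"dz":0.006,"wx":0,"wy":0,"wz":0,"gripper":0},{"dx":-0.01,"dy":-0.032,"dz":0.006,"wx":0,"wy":0,"wz":0,"gripper":0},{"dx":-0.013,"dy":-0.04,"dz":0.006,"wx":0,"wy":0,"wz":0,"gripper":0},{"dx":-0.016,"dy":-0.048,"dz":0.004,"wx":0,"wy":0,"wz":0,"gripper":0},{"dx":-0.018,"dy":-0.056,"dz":0.001,"wx":0,"wy":0,"wz":0,"gripper":0},{"dx":-0.021,"dy":-0.063,"dz":-0.003,"wx":0,"wy":0,"wz":0,"gripper":0}]'
python3 look.py s3
```

```text
time: 6.3
ee_pos: [0.5743, -0.0113, 0.2281]
tcp_rot: [0.32, 0.154, 0.933, -0.054]
ft_force: [1.0, 2.8, 0.4]
width: 0.003
grip_force: 1.3
6.35 [-0.017 -0.035  0.057] 31.0 [-0.5 -3.1 -0.8]
```

View pics/s3.png

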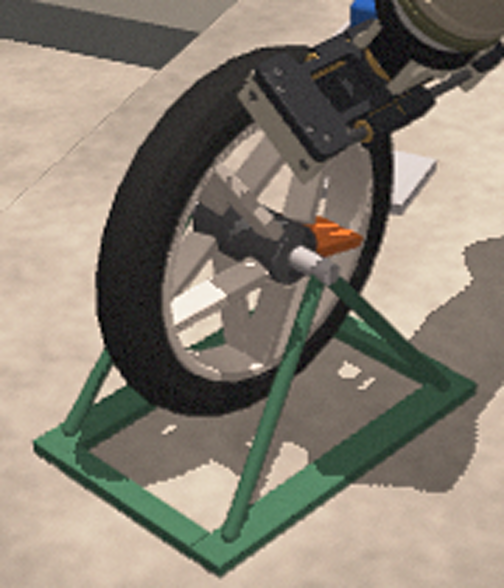

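```bash
python3 -m jog '[{"dx":0.002,"dy":0.006,"dz":0.002,"wx":0,"wy":0,"wz":0,"gripper":0},{"dx":-0.012,"dy":0.011,"dz":0.02,"wx":0,"wy":0,"wz":0,"gripper":0},{"dx":-0.026,"dy":0.016,"dz":0.038,"wx":0,"wy":0,"wz":0,"gripper":0},{"dx":-0.041,"dy":0.021,"dz":0.058,"wx":0,"wy":0,"wz":0,"gripper":0},{"dx":-0.046,"dy":0.023,"dz":0.065,"wx":0,"wy":0,"wz":0,"gripper":0},{"dx":-0.046,"dy":0.023,"dz":0.065,"wx":0,"wy":0,"wz":0,"gripper":0},{"dx":-0.046,"dy":0.023,"dz":0.065,"wx":0,"wy":0,"wz":0,"gripper":0},{"dx":-0.046,"dy":0.023,"dz":0.065,"wx":0,"wy":0,"wz":0,"gripper":0}]'
python3 look.py s4
python3 - <<'E'
from h import *
s,p,_=now()
for q in([-.065,.066,.1],[-.065,.057,.097],[-.015,.057,.033]): print(q,(s2w(q)-p).round(3))
for q in range(100,141,5):
  o=[]
  for a in(q,q-72,q-144,q-216):
    t=np.radians(a); P=[[-.025,-.096*np.sin(t),.096*np.cos(t)],[-.034,-.03*np.sin(t),.03*np.cos(t)]]
    o.append(((proj("side",s2w(P))-[210,130])*2.8).round(0).astype(int).tolist())
  print(q,o)
E
```

```text
time: 7.15
ee_pos: [0.5286, 0.0122, 0.2926]
tcp_rot: [0.32, 0.154, 0.933, -0.054]
ft_force: [0.9, -0.7, -0.7]
width: 0.006
grip_force: 0.0
7.2 [-0.067 -0.025  0.122] 11.0 [-0.3 -0.3  0. ]
[-0.065, 0.066, 0.1] [ 0.031  0.085 -0.022]
[-0.065, 0.057, 0.097] [ 0.028  0.077 -0.025]
[-0.015, 0.057, 0.033] [ 0.075  0.061 -0.089]
100 [[[365, 215], [315, 242]], [[320, 119], [300, 213]], [[206, 201], [265, 239]], [[192, 351], [260, 285]]]
105 [[[363, 226], [314, 246]], [[326, 121], [302, 213]], [[212, 190], [267, 236]], [[188, 345], [259, 283]]]
110 [[[361, 236], [314, 249]], [[333, 123], [304, 214]], [[219, 180], [269, 233]], [[185, 337], [258, 280]]]
115 [[[358, 247], [313, 252]], [[339, 127], [306, 215]], [[227, 170], [272, 230]], [[182, 328], [258, 277]]]
120 [[[354, 257], [312, 256]], [[344, 131], [308, 216]], [[234, 161], [274, 227]], [[180, 319], [257, 275]]]
125 [[[350, 268], [310, 259]], [[349, 136], [309, 218]], [[242, 152], [276, 224]], [[179, 309], [257, 272]]]
130 [[[346, 278], [309, 263]], [[354, 142], [311, 219]], [[251, 145], [279, 222]], [[179, 299], [257, 268]]]
135 [[[341, 288], [307, 266]], [[357, 149], [312, 221]], [[259, 138], [281, 220]], [[179, 288], [257, 265]]]
140 [[[335, 298], [305, 269]], [[360, 157], [313, 224]], [[268, 132], [284, 218]], [[180, 276], [258, 262]]]
```

View pics/s4.png

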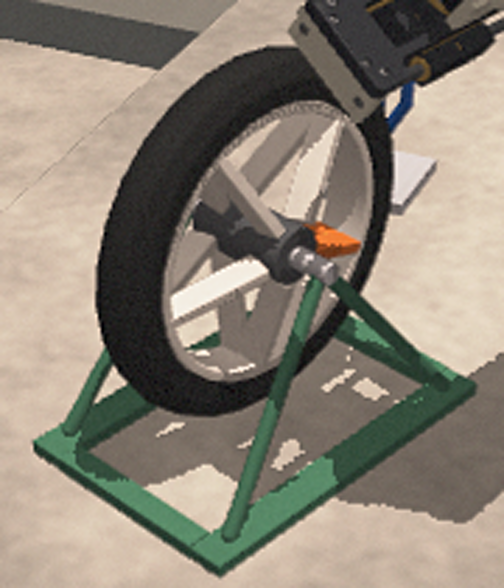

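```bash
python3 -m jog '[{"dx":0.014,"dy":0.038,"dz":-0.01,"wx":0,"wy":0,"wz":0,"gripper":0},{"dx":0.028,"dy":0.077,"dz":-0.025,"wx":0,"wy":0,"wz":0,"gripper":0},{"dx":0.04,"dy":0.073,"dz":-0.041,"wx":0,"wy":0,"wz":0,"gripper":0},{"dx":0.052,"dy":0.069,"dz":-0.057,"wx":0,"wy":0,"wz":0,"gripper":0},{"dx":0.064,"dy":0.065,"dz":-0.073,"wx":0,"wy":0,"wz":0,"gripper":0},{"dx":0.075,"dy":0.061,"dz":-0.089,"wx":0,"wy":0,"wz":0,"gripper":0},{"dx":0.075,"dy":0.061,"dz":-0.089,"wx":0,"wy":0,"wz":0,"gripper":0}]'
python3 - <<'E'
from h import *
s,p,_=now(); print(w2s(p).round(3),(np.array(s["ft_force"])@RS).round(1))
for a in np.arange(-52,24,7.5): print(a,(s2w([-.016,-.067*np.sin(np.radians(a)),.067*np.cos(np.radians(a))])-p).round(3))
E
```

```text
time: 7.9
ee_pos: [0.6035, 0.0726, 0.201]
tcp_rot: [0.318, 0.154, 0.934, -0.055]
ft_force: [0.3, -0.2, -0.2]
width: 0.005
grip_force: 0.0
[-0.015  0.056  0.031] [ 0.3 -0.1 -0.2]
-52.0 [-0.002 -0.003  0.01 ]
-44.5 [-0.004 -0.008  0.017]
-37.0 [-0.006 -0.015  0.023]
-29.5 [-0.008 -0.022  0.027]
-22.0 [-0.011 -0.029  0.031]
-14.5 [-0.013 -0.037  0.034]
-7.0 [-0.016 -0.045  0.036]
0.5 [-0.019 -0.054  0.036]
8.0 [-0.022 -0.062  0.035]
15.5 [-0.024 -0.07   0.034]
23.0 [-0.027 -0.078  0.031]
```

```bash
python3 -m jog '[{"dx":-0.002,"dy":-0.003,"dz":0.01,"wx":0,"wy":0,"wz":0,"gripper":0},{"dx":-0.004,"dy":-0.008,"dz":0.017,"wx":0,"wy":0,"wz":0,"gripper":0},{"dx":-0.006,"dy":-0.015,"dz":0.023,"wx":0,"wy":0,"wz":0,"gripper":0},{"dx":-0.008,"dy":-0.022,"dz":0.027,"wx":0,"wy":0,"wz":0,"gripper":0},{"dx":-0.011,"dy":-0.029,"dz":0.031,"wx":0,"wy":0,"wz":0,"gripper":0},{"dx":-0.013,"dy":-0.037,"dz":0.034,"wx":0,"wy":0,"wz":0,"gripper":0},{"dx":-0.016,"dy":-0.045,"dz":0.036,"wx":0,"wy":0,"wz":0,"gripper":0},{"dx":-0.019,"dy":-0.054,"dz":0.036,"wx":0,"wy":0,"wz":0,"gripper":0}]' |head -1
python3 -m jog '[{"dx":-0.001,"dy":-0.004,"dz":0,"wx":0,"wy":0,"wz":0,"gripper":0},{"dx":-0.003,"dy":-0.008,"dz":-0.001,"wx":0,"wy":0,"wz":0,"gripper":0},{"dx":-0.004,"dy":-0.012,"dz":-0.002,"wx":0,"wy":0,"wz":0,"gripper":0},{"dx":-0.004,"dy":-0.012,"dz":-0.002,"wx":0,"wy":0,"wz":0,"gripper":0}]'
sed -i 's/"side":(130,340,210,390)/"side":(130,340,210,390),"top":(140,290,210,390)/; s#{sys.argv\[1\]}#{sys.argv[1]}{n}#' look.py
python3 look.py s5
python3 - <<'E'
from h import *
for q in range(160,196,5):
  o=[]
  for a in(q,q-72,q-144,q-216,q-288):
    t=np.radians(a); P=[[-.025,-.096*np.sin(t),.096*np.cos(t)]]
    o.append(((proj("side",s2w(P))-[210,130])*2.8).round(0).astype(int).tolist())
  t=np.radians(q); o.append(((proj("side",s2w([[.04,.08*np.sin(t),-.08*np.cos(t)]]))-[210,130])*2.8).round(0).astype(int).tolist())
  o.append(proj("top",s2w([[.04,.08*np.sin(t),-.08*np.cos(t)]])).round(0).astype(int).tolist())
  print(q,o)
E
```

```text
time: 8.7
time: 9.1
ee_pos: [0.58, 0.0065, 0.2378]
tcp_rot: [0.32, 0.154, 0.933, -0.055]
ft_force: [-0.3, 0.2, 0.3]
width: 0.008
grip_force: 0.3
9.2 [-0.016 -0.014  0.068] 11.0 [ 0.5  0.9 -0.1]
160 [[[309, 333]], [[366, 192]], [[301, 119]], [[193, 229]], [[204, 364]], [[179, 139]], [[289, 169]]]
165 [[[302, 340]], [[366, 201]], [[309, 118]], [[198, 217]], [[199, 360]], [[186, 133]], [[293, 170]]]
170 [[[295, 347]], [[365, 211]], [[317, 118]], [[203, 206]], [[194, 354]], [[193, 127]], [[296, 171]]]
175 [[[287, 353]], [[364, 222]], [[324, 120]], [[210, 195]], [[190, 347]], [[200, 122]], [[300, 172]]]
180 [[[279, 359]], [[362, 232]], [[330, 122]], [[216, 184]], [[186, 340]], [[207, 118]], [[304, 173]]]
185 [[[272, 363]], [[359, 243]], [[337, 125]], [[224, 174]], [[183, 332]], [[214, 115]], [[307, 175]]]
190 [[[264, 367]], [[356, 253]], [[342, 129]], [[231, 164]], [[181, 323]], [[221, 113]], [[311, 176]]]
195 [[[256, 370]], [[352, 263]], [[347, 134]], [[239, 156]], [[179, 313]], [[228, 111]], [[315, 178]]]
```

View pics/s5side.png

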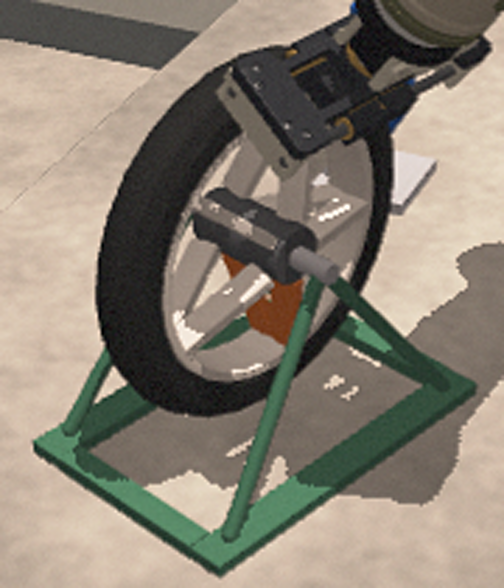

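```bash
python3 -m jog '[{"dx":-0.001,"dy":-0.004,"dz":-0.001,"wx":0,"wy":0,"wz":0,"gripper":0},{"dx":-0.003,"dy":-0.007,"dz":-0.002,"wx":0,"wy":0,"wz":0,"gripper":0},{"dx":-0.004,"dy":-0.01,"dz":-0.003,"wx":0,"wy":0,"wz":0,"gripper":0},{"dx":-0.004,"dy":-0.01,"dz":-0.003,"wx":0,"wy":0,"wz":0,"gripper":0}]' | head -1
cat > red.py <<'E'
from h import *
s,p,_=now(); print(s["time"],w2s(p).round(3),(np.array(s["ft_force"])@RS).round(1))
for n in("top","side"):
    im=r.read_camera(n)[...,::-1].copy(); hsv=cv2.cvtColor(im,cv2.COLOR_BGR2HSV)
    red=cv2.inRange(hsv,(0,140,60),(3,255,255))|cv2.inRange(hsv,(170,140,60),(180,255,255)); org=cv2.inRange(hsv,(4,140,50),(16,255,255))
    for nm,m in(("red",red),("org",org)):
        k,l,st,c=cv2.connectedComponentsWithStats(m)
        for i in range(1,k):
            if st[i,4]>3 and 150<c[i][1]<340 and 200<c[i][0]<400: print(n,nm,st[i],c[i].round(1))
    cv2.imwrite(f"pics/r_{n}_{s['time']:.2f}.png",im)
E
python3 red.py
```

```text
time: 9.6
9.6 [-0.017 -0.024  0.065] [-1.2  1.2 -0.3]
top red [297 167  11  12  90] [302.4 172.2]
side org [288 220   8   9  38] [290.7 223.8]
side org [294 230  23  28 375] [305.5 243.1]
```

Run:
```python
from h import *
im=cv2.imread("pics/r_top_9.60.png")
im=cv2.resize(im[145:265,230:370],None,fx=5,fy=5,interpolation=cv2.INTER_CUBIC)
for x in(-.075,.042,.075):
    for z,col in((0,(0,255,0)),(.08,(255,0,0))):
        if z and x!=.042: continue
        u=(proj("top",s2w([[x,0,z]]))[0]-[230,145]+.5)*5; print(x,z,u.round()); cv2.circle(im,tuple(int(v) for v in u),3,col,-1)
cv2.imwrite("pics/t6.png",im)
for q in(170,175,180,185):
    t=np.radians(q); print(q,proj("top",s2w([[.041,.08*np.sin(t),.004-.08*np.cos(t)]])).round(1))
```

```text
-0.075 0 [271. 470.]
0.042 0 [374. 186.]
0.042 0.08 [373. 139.]
0.075 0 [403. 107.]
170 [[296.6 169.9]]
175 [[300.3 171.1]]
180 [[303.9 172.3]]
185 [[307.6 173.7]]
```

View pics/t6.png

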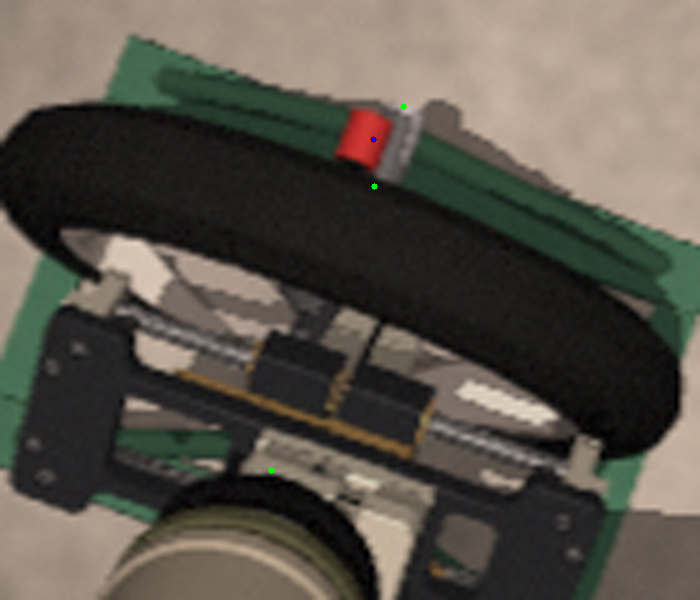

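```bash
python3 -m jog '[{"dx":0.002,"dy":0.006,"dz":0.001,"wx":0,"wy":0,"wz":0,"gripper":0},{"dx":-0.012,"dy":0.011,"dz":0.02,"wx":0,"wy":0,"wz":0,"gripper":0},{"dx":-0.026,"dy":0.016,"dz":0.038,"wx":0,"wy":0,"wz":0,"gripper":0},{"dx":-0.041,"dy":0.021,"dz":0.058,"wx":0,"wy":0,"wz":0,"gripper":0},{"dx":-0.056,"dy":0.026,"dz":0.077,"wx":0,"wy":0,"wz":0,"gripper":0},{"dx":-0.07,"dy":0.03,"dz":0.09,"wx":0,"wy":0,"wz":0,"gripper":0},{"dx":-0.07,"dy":0.03,"dz":0.09,"wx":0,"wy":0,"wz":0,"gripper":0},{"dx":-0.07,"dy":0.03,"dz":0.09,"wx":0,"wy":0,"wz":0,"gripper":0}]'
python3 red.py; cp pics/r_side_10.40.png pics/f.png; ls pics
python3 - <<'E'
import cv2
im=cv2.imread("pics/f.png")[130:340,210:390]; cv2.imwrite("pics/f.png",cv2.resize(im,None,fx=2.8,fy=2.8,interpolation=cv2.INTER_CUBIC))
E
```

```text
time: 10.5
ee_pos: [0.5068, 0.027, 0.3256]
tcp_rot: [0.321, 0.154, 0.933, -0.055]
ft_force: [-0.6, -0.4, 0.3]
width: 0.007
grip_force: 0.0
10.5 [-0.092 -0.018  0.156] [-0.5 -0.5  0.3]
top red [297 167  11  12  89] [302.5 172.2]
side org [288 220   8   9  39] [290.7 223.9]
side org [293 230  23  28 375] [305.5 243.2]
c0.png
r_side_10.50.png
r_side_9.60.png
r_top_10.50.png
r_top_9.60.png
s1.png
s2.png
s3.png
s4.png
s5side.png
s5top.png
side0.png
t6.png
top0.pngcp: cannot stat 'pics/r_side_10.40.png': No such file or directory
[ WARN:0@0.014] global loadsave.cpp:275 findDecoder imread_('pics/f.png'): can't open/read file: check file path/integrity
Traceback (most recent call last):
TypeError: 'NoneType' object is not subscriptable
```

The cap hasn't moved since I withdrew, at about 2° from the top. The arm is clear and all contact forces stayed small, so I'm handing it in.

```bash
python3 -c "
from station import r
print(r.close_job())"
```

```text
the job is handed in; nothing more can be done
None
```

I turned the wheel clockwise in two spoke pushes, drawing the fingers fully out in between, and handed the job in at about 10.6 s. The top camera put the red-capped valve stem about 2° (4 mm) from straight up, with the wheel still and the gripper clear; no verdict came back, and I did not re-measure the stand.

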